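# Set the coarse and fine focus of the inspection lens

## Robot

A 6-joint arm with a two-finger parallel gripper is mounted at the origin on the work surface. World frame = base frame: x ahead of the robot, y to its left, z up, the work surface at z = 0. Lengths are in m, angles in rad, forces in N, time in s.
With the tool pointing down it reaches from about 0.35 to 0.85 m from the base axis. Payload 8.1 kg.
Tool frame: the origin (TCP) lies at the centre of the arm's flange, where the gripper is bolted on; the fingertips stand 186 mm ahead of it and the grasp point (between the pads) lies 167 mm ahead of it; z points along the fingers, y is the direction in which the jaws open and shut (so a half turn about z gives the same grasp; the last joint's range is limited). The gripper opens to 93 mm and grips with 3 to 60 N. Pads are 15 mm wide; open, the fingers measure 128 mm over their backs; the gripper's body (75 mm by 188 mm) begins 65 mm behind the grasp point.
Start: joints at [1.037, 0.13, 1.488, -0, 1.523, -0.085], TCP at [0.26, 0.541, 0.405] pointing down, gripper open.
Joint ranges: [-2.96, 2.96], [-0.89, 2.26], [0.02, 2.5], [-1.34, 4.48], [0, 2.73], [-2.66, 2.66]. Speed limits (rad/s): [2.39, 2.39, 2.79, 3.14, 3.14, 3.14].

## Interface

Orientations are given as a rotation vector (axis times angle).
In Python, from plant import robot, viewer, order gives the robot as it stands.
- The arm moves only by the tool apply_moves, never from a script. Its argument "deltas" is a list of rows, each a list of 3 entries, a list of its own where there are three numbers: the finger opening in mm, from 0 to 93, then the shift along the tool's x, y, z in mm, then the turn about the tool's z in rad. In form: [[grip, [dx, dy, dz], yaw], ...]. A call has 1 to 5 rows; each row shifts and turns the commanded pose from where the row before left it, along the tool's axes as they then stand; what a row does not reach is not made up. A row lasts 1/8 s, in which the tool goes at most 62.5 mm and 10.7 degrees, less where a joint would pass 70% of its speed; a pose out of reach is approached as far as the arm can. A call is refused whole if a number of a shift passes 62.5 or a number of a turn 0.188, either way. A call with a gripper value outside its range is refused whole. The fingers move at their own pace and stop on an object; "grip_force" is the grip in N (left out, the last holds). Time passes only in rows, so rows that do not move let the fingers close. It gives the time, the measured TCP pose, the force and the opening at its end, in the units of the state.
- robot.read_state(): the state, without advancing time (a new reading comes with each control period).
- viewer.read_camera(name): name is "side" or "top" or "wrist"; returns the picture (400x640x3 uint8, blue, green, red); there is no depth.
- viewer.get_calibration(name): a dict with "fx", "fy", "cx", "cy" (pixels), "R" (3x3) and "t" (3): a world point X has camera coordinates R X + t. Camera axes: x right, y down, z forward; pixel columns grow to the right and rows downward; lengths in m; the calibration is good to about 2 mm. A picture is of the moment at which its call begins: read the wrist's pose just before it. get_calibration takes no time and is no camera call; for the wrist camera it gives the pose at the moment of the call.
- order.close_job(): hands the job in, once; it reports no verdict.
The state is a dict: "t": time; "q": joint angles; "dq": joint speeds; "joint_torque": joint torques, N m; "tool_pos": TCP position; "orientation": TCP orientation; "force": force on the tool from outside, world axes, zero at the start; "wrist_torque": the same for the moment, N m; "opening": finger opening in m.
Only numpy, scipy, OpenCV 4.12 (cv2) and the standard library are available. Lean on these libraries where they do the work, as an engineer would, in place of code of your own. Each camera call takes 0.05 s, during which the arm holds its last target. There are 200 camera calls.

## Task

Bring the lens into its preset focus: first turn the big black coarse knob clockwise (seen from above) until its orange tab bears firmly, with about 7 N, on the yellow sprung limit stop; feel for it and never force it beyond 12 N. Then turn the small fine knob on top clockwise until its black pointer lines up with the red index line (within 8 degrees), leaving the coarse knob pressed against its stop. Let go, and leave the other things on the bench where they are.

Things in the scene. Friction and masses are not known exactly. Their poses are not given: they have to be found in the camera images.
- focus_stand: Fixed white pedestal 130 x 130 mm, 120 mm tall; its grey base plate runs 225 mm out to +x under a lens head. Origin: on the bench under the upright common axis of both knobs, z up. A fixed red index line is painted on the pedestal's top, 50 to 62 mm from the axis in the stand's -x direction. Heights 'over the top' below are measured from the pedestal's top.
- coarse_knob: Coarse (lower) knob: black ribbed drum 56 mm in diameter, 10 to 42 mm over the top, on a 68 mm skirt with an orange tab (8 mm wide, 4 to 12 mm over the top, out to 48 mm from the axis in the knob's own -x direction). Origin: on the axis at the pedestal's top, z up. Turns clockwise from above (its yaw falls) to the stop; friction 0.15 N m; stays where left.
- coarse_grip (a point): Point on the axis, 28 mm over the top: a height to grip the coarse drum. The fine knob stands above it between the fingers, up to 78 mm over the top. Fingertips must stay more than 13 mm over the top to pass above tab and stop.
- limit_ring: Fixed flat steel ring, 98 mm in diameter, 2 mm thick, on the pedestal under the coarse knob; origin on the axis at the pedestal's top. It carries the coarse knob's limit stop: a yellow sprung buffer post, 8 mm wide, up to 13 mm over the top, 38 to 48 mm from the axis, set at an angle that differs each time and is not measured. The orange tab meets it 0.6 to 1.8 rad clockwise of its start.
- stop_centre (a point): Point on the axis at the height of tab and buffer (8 mm over the top). The tab pushes the buffer 38 mm from here; the buffer yields 1 rad of turn per 3.5 N m. So 7 N on it is felt as a rise of about 0.27 N m over the moment of free turning, 0.08 rad after first contact. Let go, the knob's friction keeps it pressed (about 3 N).
- fine_knob (a joint): Angle of the fine (upper) knob: aluminium cylinder 22 mm in diameter, 44 to 78 mm over the top, with a black pointer line from axis to rim on its end. 0: pointer points the way of the red index line (stand's -x); starts at -1.5 to -0.8 rad; grows clockwise seen from above. Friction 0.04 N m; stays where left; turns independently of the coarse knob.
- fine_grip (a point): Point on the axis, half-way up the fine knob, 61 mm over the top (19 mm above the coarse drum).
- screwdriver_grip (a point): Bystander: screwdriver with a blue handle lying on the bench; point in the middle of its handle.
- connector_block: Bystander: aluminium connector block 70 x 55 x 45 mm on the bench; origin at the centre of its underside.
- flux_jar: Bystander: closed jar 44 mm in diameter, 55 mm tall, on the bench; origin at the centre of its underside.

How it is judged:
On the way, in this order (a step that is already met when the one before it is completed fails the run):
1. the coarse knob's tab bears against the limit stop with more than 4 N (contact force between coarse_knob and limit_ring above 4 N), for 0.2 s.
2. then the fine knob's pointer stands at the red index line within 0.14 rad, the coarse tab still pressing on the stop (value of joint fine_knob between -0.14 and 0.14 rad and contact force between coarse_knob and limit_ring above 0.8 N), for 0.2 s.
At the end, for the whole second after the job is handed in: The fine pointer is within 0.14 rad of the red index line, the coarse knob's tab still presses on the limit stop with more than 0.8 N, and both knobs are at rest and released (all of step 2 and angular speed of coarse_knob below 0.05 rad/s and velocity of joint fine_knob between -0.05 and 0.05 rad/s); the robot touches nothing.
It fails at once if the tab is forced against the limit stop with more than 12 N (contact force between coarse_knob and limit_ring above 12 N).
It fails at once if a bystander is moved by more than 15 mm (distance of any of screwdriver_grip, connector_block, flux_jar from where it was at the start of the episode above 0.015 m).
It also fails if it takes over 72 s, if anything falls off the work surface, if the arm or the gripper's body presses on something with over 40 N, if the wrist force passes 120 N, or if a joint passes its speed limit or range.

## Working session

There is one attempt and no reset: what is moved stays moved. The work goes in short steps, Python scripts to look and compute and a tool call to move; the robot and the scene stay as the last step left them, time stands still between calls to the robot, and variables do not carry over. Pictures are saved under pics/ and viewed, about 8 in all and at most 12, crops included, and the job is handed in when it is done.

Besides the shell and the picture viewer there is one more tool, called after ">>>" as a command line: name --argument value ..., lists and objects as JSON in quotes. apply_moves: Moves the arm, as the interface text tells. Its arguments: {"type":"object","properties":{"deltas":{"type":"array"},"grip_force":{"type":"number"}},"required":["deltas"]}

```bash
mkdir -p pics; python3 - <<'E'
from plant import robot, viewer, order
import cv2, numpy as np
s=robot.read_state(); print({k:np.round(v,3).tolist() for k,v in s.items()})
for n in ("top","wrist","side"):
    c=viewer.get_calibration(n); print(n,{k:np.round(v,4).tolist() for k,v in c.items()})
    cv2.imwrite(f"pics/{n}0.png",viewer.read_camera(n))
E
```

```text
{'t': 0.0, 'q': [1.037, 0.131, 1.489, -0.0, 1.523, -0.085], 'dq': [-0.002, -0.002, 0.001, 0.0, -0.001, -0.0], 'joint_torque': [0.001, -55.983, -49.178, 0.077, 0.035, -0.0], 'tool_pos': [0.26, 0.54, 0.404], 'orientation': [-0.699, -3.062, 0.003], 'force': [0.37, 0.189, 0.103], 'wrist_torque': [-0.049, 0.048, -0.018], 'opening': 0.093}
top {'fx': 373.6947, 'fy': 373.6947, 'cx': 325.107, 'cy': 204.7088, 'R': [[0.0081, -0.9999, 0.0151], [-0.9896, -0.0102, -0.1438], [0.1439, -0.0138, -0.9895]], 't': [0.0428, 0.5977, 0.7221]}
wrist {'fx': 317.6222, 'fy': 317.6222, 'cx': 317.3316, 'cy': 203.8838, 'R': [[0.4329, 0.9014, -0.0028], [0.8714, -0.4177, 0.2575], [0.2309, -0.1139, -0.9663]], 't': [-0.5976, -0.0316, 0.391]}
side {'fx': 515.4049, 'fy': 515.4049, 'cx': 319.468, 'cy': 201.147, 'R': [[0.9186, -0.3947, -0.0197], [-0.289, -0.6368, -0.7149], [0.2696, 0.6624, -0.699]], 't': [-0.5135, 0.2842, 0.9013]}
```

View pics/top0.png

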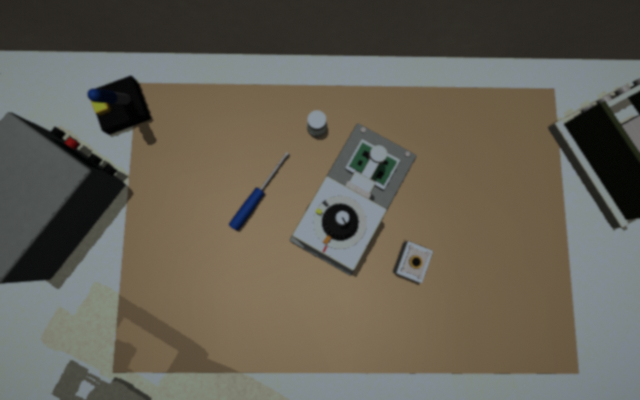

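Top view: the stand is at about (340,222), with the lens head up and right. The orange tab is at about (327,240) and the yellow stop at about (319,210). I'll enlarge this area.

```bash
python3 - <<'E'
import cv2
a=cv2.imread("pics/top0.png")[170:280,280:400]
cv2.imwrite("pics/topc.png",cv2.resize(a,None,fx=5,fy=5,interpolation=cv2.INTER_CUBIC))
E
```

```text
(no output)
```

View pics/topc.png

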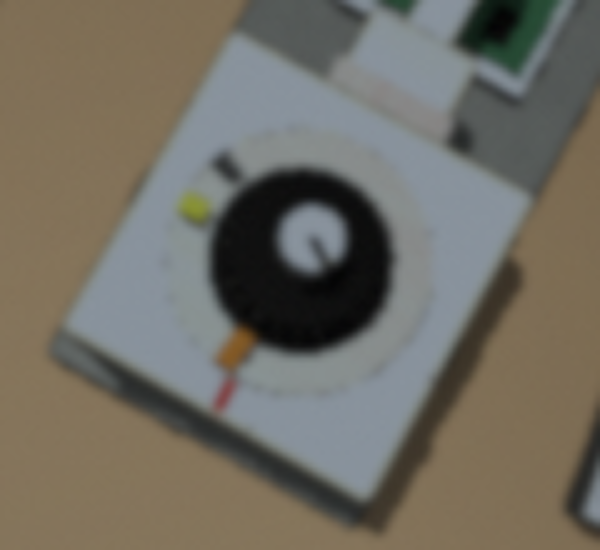

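View pics/side0.png

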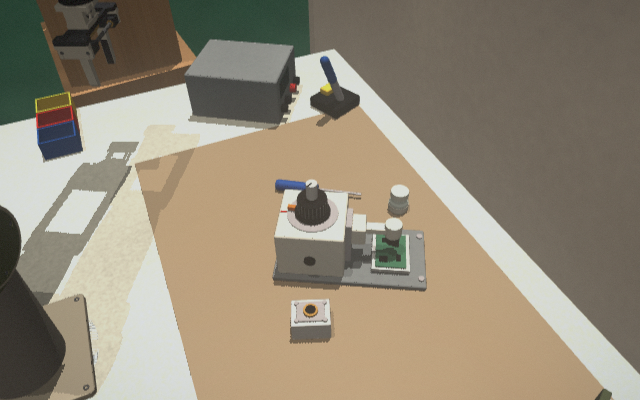

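The crop shows, in crop pixels:
- Fine knob top at (313,240), with its pointer running to (330,270).
- Pedestal corners at (235,35), (530,198), (368,503) and (63,328).
- Red line from (217,408) to (233,382).
- Tab at (236,348) and stop at (195,210).

The side view shows the stand free all round.

```bash
cat > h.py <<'E'
import numpy as np
from plant import robot, viewer, order
def ray(cal,u,v,z):
    R=np.array(cal["R"]);t=np.array(cal["t"]);C=-R.T@t
    d=R.T@np.array([(u-cal["cx"])/cal["fx"],(v-cal["cy"])/cal["fy"],1])
    return C+d*(z-C[2])/d[2]
E
python3 - <<'E'
from h import *
c=viewer.get_calibration("top")
P=lambda u,v,z:ray(c,280+(u+.5)/5-.5,170+(v+.5)/5-.5,z)[:2]
co=np.array([P(*p,.12) for p in [(235,35),(530,198),(368,503),(63,328)]])
print("corners",co.round(4).tolist(),"sides",[np.linalg.norm(co[i]-co[i-1]).round(4) for i in range(4)])
A=co.mean(0); print("ctr",A,"fine",P(313,240,.198),"ring",P(302,262,.122))
for n,(p,z) in dict(red=((225,395),.12),tab=((236,348),.132),tabend=((229,368),.130),stop=((195,207),.133)).items():
    d=P(*p,z)-P(313,240,.198); print(n,np.hypot(*d).round(4),np.arctan2(d[1],d[0]).round(3))
d=P(330,270,.198)-P(313,240,.198); print("ptr",np.arctan2(d[1],d[0]))
e=co[3]-co[0]; print("stand -x dir",np.arctan2(e[1],e[0]), "other",np.arctan2(*(co[2]-co[1])[::-1]))
s=viewer.get_calibration("side"); print("side fine",ray(s,312.5,184,.198)[:2])
from scipy.spatial.transform import Rotation as Ro
print(Ro.from_rotvec(robot.read_state()["orientation"]).as_matrix().round(3))
print("others", ray(c,415,262,.045),ray(c,317,118,.055),ray(c,247,209,.015))
E
```

```text
corners [[0.6389, 0.047], [0.5789, -0.062], [0.4678, -0.002], [0.5296, 0.1086]] sides [np.float64(0.1255), np.float64(0.1245), np.float64(0.1262), np.float64(0.1267)]
ctr [0.55378453 0.02291216] fine [0.55390301 0.02258747] ring [0.55422832 0.02200752]
red 0.0551 2.628
tab 0.0394 2.504
tabend 0.0465 2.553
stop 0.0429 1.119
ptr -2.6245764295985863
stand -x dir 2.628473508510221 other 2.646328050648196
side fine [0.55783023 0.0191974 ]
[[-0.901  0.434 -0.001]
 [ 0.434  0.901 -0.001]
 [ 0.    -0.001 -1.   ]]
others [ 0.48281286 -0.13277878  0.045     ] [0.77795044 0.06683708 0.055     ] [0.59049718 0.21283277 0.015     ]
```

Axis is at about (0.554, 0.022). All four sides measure about 125 mm, the tab radius is plausible, and the red line agrees with the stand's -x direction. The tab needs about 1.2 rad of turn to reach the stop, and the fine knob starts near -1.03. I'll move over the stand now.

>>> apply_moves --deltas '[[93,[-41,-28,-10],0],[93,[-41,-28,-10],0],[93,[-41,-28,0],0],[93,[-41,-28,0],0],[93,[-41,-28,0],0]]'

```text
t: 0.78
tool_pos: [0.3847, 0.324, 0.4246]
orientation: [-0.699, -3.063, 0.0]
force: [1.4, 0.4, 0.3]
opening: 0.0931
```

>>> apply_moves --deltas '[[93,[-41,-28,0],0],[93,[-41,-28,0],0],[93,[-41,-28,0],0],[93,[-41,-28,0],0],[93,[-41,-28,0],0]]'

```text
t: 1.4
tool_pos: [0.5087, 0.1089, 0.4246]
orientation: [-0.699, -3.063, -0.0]
force: [-0.4, -0.1, -0.1]
opening: 0.0929
```

>>> apply_moves --deltas '[[93,[-40,-28,0],0],[93,[-40,-28,0],0],[93,[0,0,0],0]]'

```text
t: 1.78
tool_pos: [0.5569, 0.0224, 0.424]
orientation: [-0.705, -3.061, 0.001]
force: [-1.4, 0.2, 0.4]
opening: 0.0928
```

```bash
python3 - <<'E'
from h import *
import cv2
s=robot.read_state();print({k:np.round(s[k],4).tolist() for k in s if k!='joint_torque'})
c=viewer.get_calibration("wrist");im=viewer.read_camera("wrist")
cv2.imwrite("pics/w1.png",im)
R=np.array(c["R"]);
for n,p in dict(axistop=(.554,.0222,.198),peds=(.554,.0222,.12)).items():
    x=R@p+c["t"]; print(n,c["fx"]*x[0]/x[2]+c["cx"],c["fy"]*x[1]/x[2]+c["cy"])
np.savez("w1.npz",R=R,t=c["t"],fx=c["fx"],fy=c["fy"],cx=c["cx"],cy=c["cy"])
E
```

```text
{'t': 1.775, 'q': [-0.0515, 0.008, 1.5813, -0.0007, 1.5532, -1.1695], 'dq': [0.0551, -0.0267, 0.0281, 0.0236, 0.0148, 0.0375], 'tool_pos': [0.5569, 0.0224, 0.424], 'orientation': [-0.705, -3.0607, 0.0014], 'force': [-1.4384, 0.1966, 0.3599], 'wrist_torque': [0.0268, -0.0644, -0.024], 'opening': 0.0928}
axistop 317.4540109844891 222.79547557807348
peds 317.5918451012422 196.15549196600853
```

View pics/w1.png

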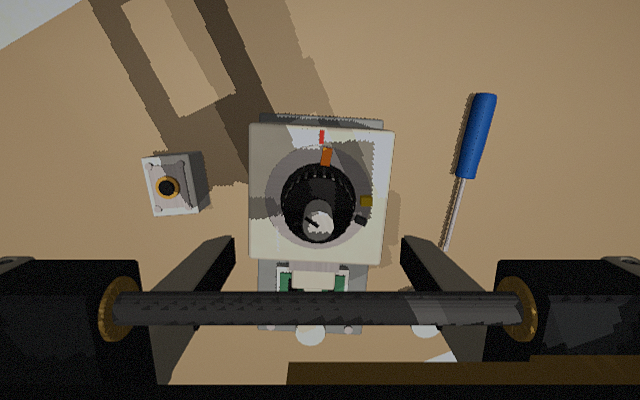

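Wrist view: the fine knob top is at about (320,222), against a predicted (317.5,223). The tab is at (326,157), the stop at (366,201), and the pedestal corners at (250,124), (394,132), (386,266) and (249,257). This agrees with the estimate to about 2 mm.

```bash
python3 - <<'E'
from h import *
c=dict(np.load("w1.npz"))
print("fine",ray(c,320,221,.198)[:2])
co=np.array([ray(c,u,v,.12)[:2] for u,v in [(250,124),(394,132),(386,266),(249,257)]])
print("corn",co.mean(0),[np.linalg.norm(co[i]-co[i-1]).round(4) for i in range(4)])
A=np.array([.5545,.0215])
for n,u,v,z in [("red",321.5,137,.12),("tab",326,157,.132),("stop",367,201,.133)]:
    d=ray(c,u,v,z)[:2]-A;print(n,np.hypot(*d),np.arctan2(d[1],d[0]))
s=robot.read_state();print(s["t"],s["tool_pos"],s["force"],s["wrist_torque"])
E
```

```text
fine [0.5535981  0.02432687]
corn [0.55687995 0.02311277] [np.float64(0.1255), np.float64(0.1257), np.float64(0.1278), np.float64(0.1338)]
red 0.05428370383031755 2.619227531458983
tab 0.0387867590991169 2.4925922512381606
stop 0.044023197971874206 1.1077817291929846
1.825 [0.55627536 0.02396337 0.42405812] [0.27535226 0.22472689 0.09030481] [ 0.02240477  0.03688974 -0.0167943 ]
```

>>> apply_moves --deltas '[[93,[1.5,-1.5,0],0],[93,[0,0,40],0],[93,[0,0,40],0],[93,[0,0,21],0],[93,[0,0,0],0]]'

```text
t: 2.45
tool_pos: [0.5528, 0.0258, 0.322]
orientation: [-0.696, -3.06, 0.001]
force: [-0.3, 0.9, 1.2]
opening: 0.0931
```

>>> apply_moves --deltas '[[62,[0,0,0],0],[62,[0,0,0],0],[50,[0,0,0],0],[50,[0,0,0],0]]' --grip_force 12

```text
t: 2.95
tool_pos: [0.5541, 0.0245, 0.3242]
orientation: [0.699, 3.062, 0.0]
force: [-0.5, -0.3, -0.5]
opening: 0.0575
```

```bash
cat > st.py <<'E'
from h import *
s=robot.read_state()
print({k:np.round(s[k],4).tolist() for k in s if k not in('joint_torque','dq')})
from scipy.spatial.transform import Rotation as Ro
y=Ro.from_rotvec(s["orientation"]).as_matrix()[:,1]; print("yaw_y",np.arctan2(y[1],y[0]).round(4))
E
python3 st.py
```

```text
{'t': 2.95, 'q': [-0.0482, 0.0603, 1.7117, -0.0, 1.3689, -1.1701], 'tool_pos': [0.5541, 0.0245, 0.3242], 'orientation': [0.699, 3.0621, 0.0002], 'force': [-0.4957, -0.3488, -0.5159], 'wrist_torque': [0.0205, -0.0063, 0.056], 'opening': 0.0575}
yaw_y 1.1219
```

>>> apply_moves --deltas '[[45,[0,0,0],0],[45,[0,0,0],0],[45,[0,0,0],0]]' --grip_force 30

```text
t: 3.32
tool_pos: [0.554, 0.0241, 0.3242]
orientation: [0.7, 3.062, -0.001]
force: [-3.5, -4.4, 5.5]
opening: 0.0553
```

```bash
python3 st.py
```

```text
{'t': 3.325, 'q': [-0.0487, 0.0603, 1.7117, -0.0009, 1.3694, -1.1702], 'tool_pos': [0.554, 0.0241, 0.3242], 'orientation': [0.6995, 3.0624, -0.0012], 'force': [-3.4818, -4.363, 5.5256], 'wrist_torque': [-0.6655, 0.5851, -0.0021], 'opening': 0.0553}
yaw_y 1.1217
```

>>> apply_moves --deltas '[[45,[0,-0.8,0],0],[45,[0,0,0],0.06],[45,[0,0,0],0.06],[45,[0,0,0],0],[45,[0,0,0],0]]'

```text
t: 3.95
tool_pos: [0.5539, 0.0241, 0.3242]
orientation: [0.879, 3.015, 0.001]
force: [-1.0, 0.6, 5.3]
opening: 0.0553
```

```bash
python3 st.py
```

```text
{'t': 3.95, 'q': [-0.0493, 0.0595, 1.7126, 0.0006, 1.3684, -1.053], 'tool_pos': [0.5539, 0.0241, 0.3242], 'orientation': [0.8788, 3.0152, 0.0013], 'force': [-0.9916, 0.5523, 5.2503], 'wrist_torque': [0.0796, 0.1286, -0.1564], 'opening': 0.0553}
yaw_y 1.0036
```

>>> apply_moves --deltas '[[45,[0,0,0],0.08],[45,[0,0,0],0.08],[45,[0,0,0],0.08],[45,[0,0,0],0.08],[45,[0,0,0],0.08]]'

```text
t: 4.58
tool_pos: [0.5543, 0.0245, 0.3242]
orientation: [1.463, 2.778, 0.004]
force: [4.3, 3.5, 2.9]
opening: 0.0555
```

```bash
python3 st.py
```

```text
{'t': 4.575, 'q': [-0.0488, 0.0597, 1.7123, 0.0017, 1.3671, -0.6506], 'tool_pos': [0.5543, 0.0245, 0.3242], 'orientation': [1.4629, 2.7784, 0.004], 'force': [4.3393, 3.4714, 2.9308], 'wrist_torque': [0.5734, -0.6054, 0.147], 'opening': 0.0555}
yaw_y 0.6015
```

>>> apply_moves --deltas '[[45,[0,0,0],0.08],[45,[0,0,0],0.08],[45,[0,0,0],0.08],[45,[0,0,0],0.06],[45,[0,0,0],0.0]]'

```text
t: 5.2
tool_pos: [0.5546, 0.0247, 0.3242]
orientation: [1.859, 2.53, 0.006]
force: [6.4, 4.2, 0.1]
opening: 0.0555
```

```bash
python3 st.py
```

```text
{'t': 5.2, 'q': [-0.0486, 0.06, 1.712, 0.0022, 1.3658, -0.3521], 'tool_pos': [0.5546, 0.0247, 0.3242], 'orientation': [1.8594, 2.5298, 0.0061], 'force': [6.3966, 4.2097, 0.0779], 'wrist_torque': [0.7019, -1.0567, -0.147], 'opening': 0.0555}
yaw_y 0.3031
```

>>> apply_moves --deltas '[[45,[0,0.7,0],0.04],[45,[0,0,0],0.04],[45,[0,0,0],0.04],[45,[0,0,0],0.04],[45,[0,0,0],0.04]]'

```text
t: 5.82
tool_pos: [0.5552, 0.0249, 0.3242]
orientation: [2.103, 2.332, 0.006]
force: [6.3, 4.4, 1.3]
opening: 0.0558
```

```bash
python3 st.py
```

```text
{'t': 5.825, 'q': [-0.0482, 0.0617, 1.7102, 0.0019, 1.3663, -0.1515], 'tool_pos': [0.5552, 0.0249, 0.3242], 'orientation': [2.1033, 2.3317, 0.0057], 'force': [6.2633, 4.3584, 1.3251], 'wrist_torque': [0.5849, -0.9278, 0.1706], 'opening': 0.0558}
yaw_y 0.1029
```

>>> apply_moves --deltas '[[45,[0,0,0],0.03],[45,[0,0,0],0.03]]'

```text
t: 6.08
tool_pos: [0.5553, 0.0248, 0.3243]
orientation: [2.172, 2.268, 0.006]
force: [7.1, 3.5, -0.1]
opening: 0.0556
```

```bash
python3 st.py
```

```text
{'t': 6.075, 'q': [-0.0482, 0.0617, 1.7102, 0.0019, 1.366, -0.0918], 'tool_pos': [0.5553, 0.0248, 0.3243], 'orientation': [2.1718, 2.2678, 0.0061], 'force': [7.1238, 3.5303, -0.0768], 'wrist_torque': [0.6129, -1.0448, 0.1616], 'opening': 0.0556}
yaw_y 0.0432
```

>>> apply_moves --deltas '[[45,[0,0.5,0],0.02],[45,[0,0,0],0.02]]'

```text
t: 6.32
tool_pos: [0.5556, 0.0249, 0.3242]
orientation: [2.217, 2.225, 0.005]
force: [5.6, 3.2, 1.8]
opening: 0.056
```

```bash
python3 st.py
```

```text
{'t': 6.325, 'q': [-0.0481, 0.063, 1.7089, 0.0019, 1.3668, -0.0521], 'tool_pos': [0.5556, 0.0249, 0.3242], 'orientation': [2.2168, 2.2248, 0.0052], 'force': [5.6077, 3.2007, 1.7521], 'wrist_torque': [0.6088, -0.6879, 0.1143], 'opening': 0.056}
yaw_y 0.0036
```

>>> apply_moves --deltas '[[45,[0,0,0],0.02],[45,[0,0,0],0.02]]'

```text
t: 6.58
tool_pos: [0.5556, 0.0249, 0.3242]
orientation: [2.261, 2.18, 0.005]
force: [5.9, 4.3, 1.8]
opening: 0.0556
```

```bash
python3 st.py
```

```text
{'t': 6.575, 'q': [-0.0481, 0.063, 1.7089, 0.0019, 1.3666, -0.0121], 'tool_pos': [0.5556, 0.0249, 0.3242], 'orientation': [2.2608, 2.18, 0.0054], 'force': [5.8758, 4.2989, 1.8364], 'wrist_torque': [0.6066, -0.7616, 0.0951], 'opening': 0.0556}
yaw_y -0.0364
```

>>> apply_moves --deltas '[[45,[0,0,0],0.02],[45,[0,0,0],0.02]]'

```text
t: 6.82
tool_pos: [0.5557, 0.0249, 0.3242]
orientation: [2.304, 2.134, 0.006]
force: [5.6, 4.0, 2.2]
opening: 0.0551
```

```bash
python3 st.py
```

```text
{'t': 6.825, 'q': [-0.0481, 0.063, 1.7089, 0.0019, 1.3665, 0.0279], 'tool_pos': [0.5557, 0.0249, 0.3242], 'orientation': [2.3039, 2.1342, 0.0057], 'force': [5.6305, 3.978, 2.1991], 'wrist_torque': [0.589, -0.8136, 0.2025], 'opening': 0.0551}
yaw_y -0.0764
```

>>> apply_moves --deltas '[[45,[0,0,0],0.02],[45,[0,0,0],0.02]]'

```text
t: 7.08
tool_pos: [0.5557, 0.0249, 0.3242]
orientation: [2.346, 2.088, 0.006]
force: [5.4, 4.1, 1.4]
opening: 0.0551
```

```bash
python3 st.py
```

```text
{'t': 7.075, 'q': [-0.0481, 0.0631, 1.7088, 0.0019, 1.3663, 0.0678], 'tool_pos': [0.5557, 0.0249, 0.3242], 'orientation': [2.3459, 2.0879, 0.0059], 'force': [5.3766, 4.128, 1.3803], 'wrist_torque': [0.5705, -0.8483, 0.3483], 'opening': 0.0551}
yaw_y -0.1163
```

Contact is felt: the moment has risen from about 0.147 to 0.35 N m (about 5.3 N), with a slope of about 3.6 N m/rad. I'll turn slightly more and hold.

>>> apply_moves --deltas '[[45,[0,0,0],0.01],[45,[0,0,0],0.01]]'

```text
t: 7.32
tool_pos: [0.5557, 0.0249, 0.3242]
orientation: [2.366, 2.065, 0.006]
force: [5.9, 3.9, 1.4]
opening: 0.0556
```

```bash
python3 st.py
```

```text
{'t': 7.325, 'q': [-0.0481, 0.063, 1.7088, 0.0018, 1.3662, 0.0873], 'tool_pos': [0.5557, 0.0249, 0.3242], 'orientation': [2.3661, 2.0649, 0.006], 'force': [5.9155, 3.8624, 1.3856], 'wrist_torque': [0.6104, -0.9315, 0.3441], 'opening': 0.0556}
yaw_y -0.1358
```

>>> apply_moves --deltas '[[45,[0,0,0],0],[45,[0,0,0],0],[45,[0,0,0],0]]'

```text
t: 7.7
tool_pos: [0.5557, 0.0249, 0.3242]
orientation: [2.366, 2.065, 0.006]
force: [5.2, 4.1, 0.6]
opening: 0.0553
```

```bash
python3 st.py
```

```text
{'t': 7.7, 'q': [-0.0481, 0.0631, 1.7088, 0.0019, 1.3662, 0.0872], 'tool_pos': [0.5557, 0.0249, 0.3242], 'orientation': [2.366, 2.0651, 0.0061], 'force': [5.1925, 4.092, 0.553], 'wrist_torque': [0.5531, -0.923, 0.2532], 'opening': 0.0553}
yaw_y -0.1356
```

```bash
cat > tq.py <<'E'
from h import *
T=[]
for i in range(12):
    viewer.read_camera("side"); T.append(robot.read_state()["wrist_torque"][2])
print(np.round(T,3),np.mean(T),np.std(T)/12**.5)
E
python3 tq.py; python3 st.py
```

```text
[0.186 0.212 0.199 0.217 0.186 0.196 0.267 0.234 0.211 0.237 0.17  0.204] 0.20986035655139754 0.007293370794958716
{'t': 8.3, 'q': [-0.0481, 0.063, 1.7088, 0.0019, 1.3662, 0.0872], 'tool_pos': [0.5557, 0.0248, 0.3242], 'orientation': [2.366, 2.065, 0.006], 'force': [5.7836, 3.927, 1.1374], 'wrist_torque': [0.5932, -0.8959, 0.204], 'opening': 0.0557}
yaw_y -0.1357
```

>>> apply_moves --deltas '[[45,[0,0,0],0.01],[45,[0,0,0],0.01]]'

```text
t: 8.55
tool_pos: [0.5557, 0.0249, 0.3242]
orientation: [2.387, 2.041, 0.006]
force: [6.9, 2.6, 0.2]
opening: 0.0559
```

```bash
python3 tq.py; python3 st.py
```

```text
[0.282 0.27  0.3   0.27  0.3   0.221 0.21  0.252 0.283 0.271 0.245 0.231] 0.26125042979070306 0.008186131110799452
{'t': 9.15, 'q': [-0.0481, 0.0631, 1.7087, 0.0018, 1.3661, 0.1071], 'tool_pos': [0.5558, 0.0248, 0.3243], 'orientation': [2.3865, 2.0413, 0.0061], 'force': [6.5148, 4.597, 0.7591], 'wrist_torque': [0.5506, -0.9509, 0.2314], 'opening': 0.0554}
yaw_y -0.1556
```

>>> apply_moves --deltas '[[70,[0,0,0],0],[80,[0,0,0],0],[80,[0,0,0],0],[80,[0.8,0.8,-15],0],[80,[0,0,-14],0]]'

```text
t: 9.78
tool_pos: [0.5559, 0.0248, 0.3542]
orientation: [2.389, 2.039, 0.001]
force: [-0.2, 0.5, -0.4]
opening: 0.0801
```

```bash
python3 - <<'E'
from h import *
import cv2
a=viewer.read_camera("wrist"); t=viewer.read_camera("top")[170:280,280:400]
s=viewer.read_camera("side")[160:250,260:380]
s=cv2.resize(s,(600,450),interpolation=cv2.INTER_CUBIC)
a=cv2.resize(a[60:260,220:420],(450,450),interpolation=cv2.INTER_CUBIC)[:, :200] if 0 else a[80:320,200:400]
a=cv2.resize(a,(200*450//240,450))
cv2.imwrite("pics/m.png",np.hstack([a,s[:,:420]]))
E
python3 st.py
```

```text
{'t': 9.925, 'q': [-0.0477, 0.041, 1.6745, -0.0, 1.4227, 0.1103], 'tool_pos': [0.5563, 0.0247, 0.3547], 'orientation': [2.388, 2.0378, 0.0038], 'force': [0.9008, -0.0134, -0.3228], 'wrist_torque': [-0.0854, -0.0022, -0.0293], 'opening': 0.0802}
yaw_y -0.1579
```

View pics/m.png

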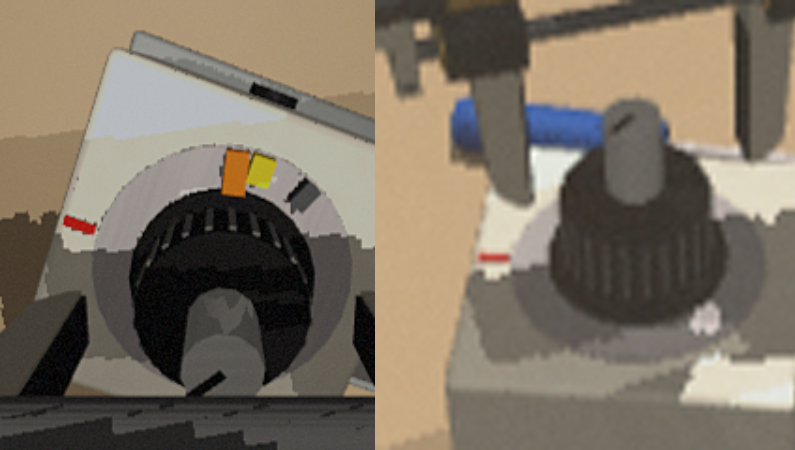

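After release, the orange tab at crop (236,172) sits against the yellow stop at (262,170), and the fine pointer hasn't moved. I'll grip the fine knob.

>>> apply_moves --deltas '[[40,[0,0,0],0],[28,[0,0,0],0],[24,[0,0,0],0],[16,[0,0,0],0],[16,[0,0,0],0]]' --grip_force 15

```text
t: 10.55
tool_pos: [0.5557, 0.0248, 0.3526]
orientation: [-2.39, -2.039, 0.0]
force: [-0.8, -0.7, -0.0]
opening: 0.0346
```

>>> apply_moves --deltas '[[16,[0,0,0],0],[16,[0,0,0],0],[16,[0,0,0],0]]'

```text
t: 10.92
tool_pos: [0.5561, 0.0247, 0.3528]
orientation: [2.389, 2.039, 0.001]
force: [6.3, -0.4, -3.6]
opening: 0.0211
```

```bash
python3 st.py; python3 - <<'E'
from h import *
c=dict(np.load("w1.npz"));
a=ray(c,319.5,221,.198);b=ray(c,307,216,.198);print(np.arctan2(b[1]-a[1],b[0]-a[0]),np.hypot(*(b-a)[:2]))
E
```

```text
{'t': 10.925, 'q': [-0.0478, 0.0428, 1.6763, -0.0001, 1.4213, 0.1103], 'tool_pos': [0.5561, 0.0247, 0.3528], 'orientation': [2.3893, 2.0385, 0.0013], 'force': [6.2784, -0.3741, -3.6458], 'wrist_torque': [-0.1423, -0.7931, -0.0079], 'opening': 0.0211}
yaw_y -0.1581
-2.4192822147835886 0.009221221436442197
```

>>> apply_moves --deltas '[[16,[0,0.8,0],0.05],[16,[0,0,0],0.1],[16,[0,0,0],0.1],[16,[0,0,0],0.1],[16,[0,0,0],0.1]]'

```text
t: 11.55
tool_pos: [0.5568, 0.0244, 0.3528]
orientation: [2.786, 1.449, 0.001]
force: [5.9, -1.4, -3.9]
opening: 0.0217
```

>>> apply_moves --deltas '[[16,[0,0,0],0.1],[16,[0,0,0],0.1],[16,[0,0,0],0.1],[16,[0,0,0],0.1],[16,[0,0,0],0.1]]'

```text
t: 12.18
tool_pos: [0.5571, 0.024, 0.3528]
orientation: [3.057, 0.714, 0.003]
force: [8.7, -4.0, -4.6]
opening: 0.0215
```

```bash
python3 - <<'E'
from h import *
import cv2
s=viewer.read_camera("side"); cv2.imwrite("pics/s2.png",s)
w=viewer.read_camera("wrist"); c=viewer.get_calibration("wrist")
cv2.imwrite("pics/w2.png",w); np.savez("w2.npz",**{k:np.array(v) for k,v in c.items()})
a=cv2.resize(s[170:220,285:340],(495,450),interpolation=cv2.INTER_CUBIC)
b=cv2.resize(w[180:330,270:370],(300,450),interpolation=cv2.INTER_CUBIC)
cv2.imwrite("pics/m2.png",np.hstack([a,b]))
E
python3 st.py
```

```text
{'t': 12.275, 'q': [-0.0485, 0.0451, 1.6739, -0.0012, 1.4203, 1.0631], 'tool_pos': [0.5571, 0.024, 0.3528], 'orientation': [3.0574, 0.7149, 0.003], 'force': [8.5348, -3.2265, -5.1225], 'wrist_torque': [-0.6, -1.1716, -0.0973], 'opening': 0.0217}
yaw_y -1.1114
```

View pics/m2.png

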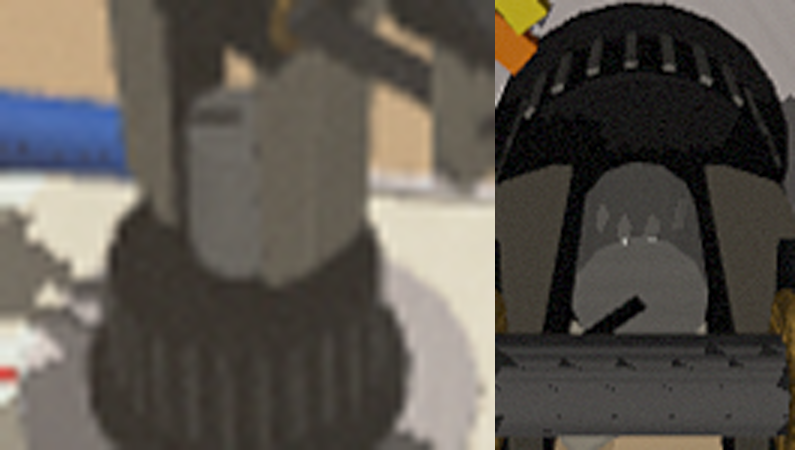

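The wrist crop shows the pointer from the axis at (642,303) to (590,333) in the crop. The side crop shows it running to the left, about level, at (195–240,117).

```bash
python3 - <<'E'
from h import *
c=dict(np.load("w2.npz"))
a=ray(c,270+147/3,180+303/3,.198);b=ray(c,270+95/3,180+333/3,.198);g=np.arctan2(b[1]-a[1],b[0]-a[0])
print(a,"len",np.hypot(*(b-a)[:2]),g,"fine",2.63-g)
s=viewer.get_calibration("side")
p=lambda u,v:ray(s,285+u/9,170+v/9,.198)
a=p(243,116);b=p(196,118);g=np.arctan2(b[1]-a[1],b[0]-a[0]);print(a,np.hypot(*(b-a)[:2]),g,"fine",2.63-g)
E
```

```text
[0.55543083 0.02051315 0.198     ] len 0.009767376270073493 2.5983046163369536 fine 0.03169538366304625
[0.55815384 0.022305   0.198     ] 0.009410525634326494 2.77722382530031 fine -0.1472238253003102
```

Estimates are +0.03 and -0.15. I'll nudge 0.05 clockwise, release, rise clear and look properly.

>>> apply_moves --deltas '[[16,[0,0,0],0.025],[16,[0,0,0],0.025],[16,[0,0,0],0],[60,[0,0,0],0],[60,[0,0,0],0]]'

```text
t: 12.9
tool_pos: [0.5563, 0.0247, 0.3527]
orientation: [-3.075, -0.644, 0.001]
force: [0.2, 0.4, -0.5]
opening: 0.0371
```

>>> apply_moves --deltas '[[60,[0,0,0],0],[60,[0,0,-30],0],[60,[-30,0,-40],0],[60,[-30,0,-20],0],[60,[0,0,0],0]]'

```text
t: 13.52
tool_pos: [0.501, 0.0001, 0.4454]
orientation: [3.074, 0.642, 0.006]
force: [-0.2, 0.4, -0.2]
opening: 0.0603
```

```bash
python3 - <<'E'
from h import *
import cv2
s=viewer.read_camera("side")
w=viewer.read_camera("wrist"); c=viewer.get_calibration("wrist")
np.savez("w3.npz",**{k:np.array(v) for k,v in c.items()})
R=c["R"];x=np.array(R)@[.555,.023,.198]+c["t"];u,v=int(c["fx"]*x[0]/x[2]+c["cx"]),int(c["fy"]*x[1]/x[2]+c["cy"])
u0,v0=max(u-50,0),max(v-80,0);print(u,v,u0,v0)
b=cv2.resize(w[v0:v0+120,u0:u0+100],(500,600),interpolation=cv2.INTER_CUBIC)
a=cv2.resize(s[165:225,285:315],(300,600),interpolation=cv2.INTER_CUBIC)
cv2.imwrite("pics/m3.png",np.hstack([b,a])); cv2.imwrite("pics/w3.png",w); cv2.imwrite("pics/s3.png",s)
E
python3 st.py
```

```text
316 138 266 58
{'t': 13.625, 'q': [-0.1011, -0.1519, 1.6998, 0.0002, 1.5931, 1.0572], 'tool_pos': [0.5016, 0.0006, 0.4427], 'orientation': [-3.0749, -0.6434, -0.001], 'force': [1.2472, -0.0388, -0.4546], 'wrist_torque': [-0.0085, 0.1445, -0.0235], 'opening': 0.0599}
yaw_y -1.1583
```

View pics/m3.png

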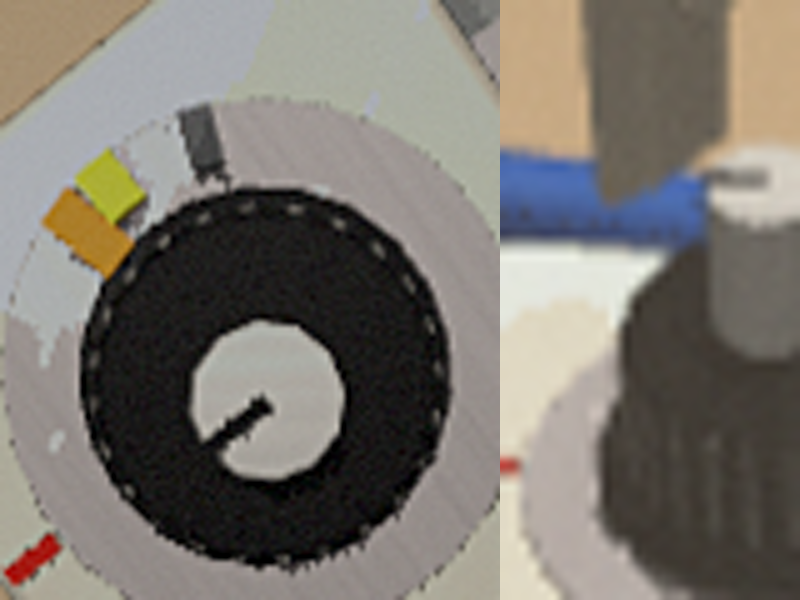

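The pointer runs (265,404)→(207,446), at 35.9°. The red line runs (60,541)→(8,578), at 35.4°. They are aligned to about 1°, and the tab lies on the yellow stop. The gripper is clear with no contact, so I'm handing in.

```bash
python3 -c "
from plant import order; print(order.close_job())"
```

```text
the job is handed in; nothing more can be done
None
```

I turned both knobs as asked and handed the job in at about 13.6 s. No verdict was reported.

- **Coarse knob:** I turned it clockwise about 1.28 rad, and felt the stop at about 1.18 rad. The moment rose from about 0.15 N m turning freely to about 0.35 N m, roughly 5 N on the stop. I then turned 0.04 rad further, which I estimate as 7–8 N, held it there, and released it.
- **Fine knob:** I turned it about 1.0 rad clockwise and released it. In the last wrist picture the pointer lies at 35.9° and the red line at 35.4°, so they agree to about 1°. An earlier pair of estimates, taken while still gripping, disagreed (+0.03 and -0.15 rad). I added 0.05 rad and trusted the clear final view.
- **Final state:** The orange tab lies against the yellow stop in the last picture, and the gripper is clear with no contact force. I kept clear of the other things on the bench, but took no final picture of them.

**Uncertain:** I could not measure the remaining force on the stop after letting go. While I held the knob, the moment settled to 0.21–0.26 N m because of friction, with about 0.03 N m of scatter between readings. The 7–8 N figure therefore comes from the angle turned past contact, not from a direct reading.

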